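# Set up and start the plate shaker by fingertip

### The job

Get the microplate shaker running with a fingertip alone, lifting nothing: push the well plate along its tray until it sits fully home against the end stop, and turn the pointer selector clockwise from where it stands, counting the clicks, up to setting 5 (the dot is 0, then each longer bar is one setting more) without ever running past 5, or the wells slop over. Only when plate and selector are both set, push down the raised far end of the start rocker so that it stays over. Do not disturb the other things on the bench.

Things in the scene. Friction and masses are not known exactly. Their poses are not given: they have to be found in the camera images.
- shaker: Microplate shaker, fixed, 280 x 190 mm, top 84 mm high. Origin: centre of its underside; x runs from its front (control panel, robot side) to its back, y to its left, z up. Front part (x -141 to -19 mm): panel falling 10 degrees to the front, surface 48 mm high at x -80, 58 at its back edge, 37 at its front edge; selector on its left half, start rocker on its right. Behind it: the tray.
- stop (a point): Middle of the end stop's face at the back of the aluminium tray, on the tray floor, at (132, 0, 72) mm in the shaker's frame, same axes. The tray floor is 72 mm high, x -25 to 140 mm, open to the front; side rails 7 mm high, 89 mm apart inside (x -2 to 132 mm, flared mouths before them); the stop is 12 mm high.
- plate: Clear 96-well plate, 45 g, loose on the tray, slides easily: 128 mm along the tray (its own y axis, which points back along shaker x), 86 mm across, 14 mm high. Origin: centre of its underside. It starts 12 to 24 mm short of the stop; fully home its origin is at x 68 mm in the shaker's frame and its front face at x 4 mm.
- speed (a joint): Angle, rad: 0 with the pointer at the dot, growing clockwise from above; a click every 0.5236 (30 degrees), so setting 5 is 2.618; 7 is the last. Sprung detents: 6 to 8 N at the pointer's end pushes it out of a click; some 0.3 on, just past half way, it snaps into the next click in 0.2 s and does not run on. It starts in setting 0, 1 or 2, rarely resting half way between.
- dial_center (a point): The selector's axis at the panel surface, (-80, 40, 48) mm in the shaker's frame. z: out of the panel along the axis; x: up the slope to the back; y: left. Angles about z from x, counter-clockwise: the pointer stands at 105 degrees minus speed (dot: left; setting 5: -45 degrees, back right). Flat scale marks (a white dot, then 7 white bars, each longer) lie 38 to 51 mm from the axis.
- pointer_tip (a point): End of the pointer, 33.5 mm from the axis, 14 mm above the panel. The pointer is a black bar 10 mm thick, 4 to 24 mm above the panel, with a white line on top; hub 25 mm across; on the other side a tail 16 mm long; at its foot a skirt 50 mm across, 4 mm high. Push its flat side anywhere between hub and end.
- start (a joint): Start rocker angle, rad: 0 off (far end up), 0.36 on (far end down). It flips over past 0.18 and stays; about 3 N on its far end.
- rocker_end (a point): Spot to press on the start rocker's raised far (back) end, on its upper face, 14 mm behind the pivot; moves down 5 mm as it flips. The rocker is a black rectangle, 41 mm front to back, 21 mm wide, in a low bezel, a short white line across its far end; pivot at (-80, -56, 52) mm in the shaker's frame.
- tip_box: Bystander: green pipette-tip box with a clear lid, 90 x 122 x 86 mm, loose; origin under its centre.
- pipette: Bystander: white hand pipette lying on the bench, 42 x 224 x 31 mm, loose.
- petri: Bystander: petri dish, 60 mm across, 15 mm high, loose.
- stain_bottle: Bystander: glass bottle with a blue cap, 62 mm across, 137 mm high, loose.
- tube_1: Bystander: tube with a cap lying on the bench, 20 mm thick, 120 mm long, loose.
- tube_2: Bystander: tube with a cap lying on the bench, 20 mm thick, 120 mm long, loose.

How it is judged:
On the way, in this order (a step that is already met when the one before it is completed fails the run):
1. the plate is home against the end stop and the selector rests in setting 5 (value of joint speed between 2.49799 and 2.73799 rad and x of plate in the frame of shaker above 0.065 m and z of plate in the frame of shaker between 0.069 and 0.075 m and value of joint start below 0.18 rad), for 0.2 s.
2. the start rocker is pressed over to on (value of joint start above 0.28 rad), for 0.2 s.
At the end, for the whole second after the job is handed in: The selector rests in setting 5 (within 0.12 rad), the plate lies flat in the tray within 3 mm of the end stop, the start rocker is over to on (beyond 0.28 rad), and all is at rest (value of joint speed between 2.49799 and 2.73799 rad and x of plate in the frame of shaker above 0.065 m and z of plate in the frame of shaker between 0.069 and 0.075 m and value of joint start above 0.28 rad and velocity of joint speed between -0.1 and 0.1 rad/s and linear speed of plate below 0.01 m/s); the robot touches nothing.
It fails at once if the selector runs past setting 5 (by more than 0.3 rad) (value of joint speed above 2.91799 rad).
It fails at once if the rocker is flipped before the selector is in setting 5 and the plate is home (value of joint start above 0.2 rad and not (value of joint speed between 2.49799 and 2.73799 rad and (x of plate in the frame of shaker above 0.065 m and z of plate in the frame of shaker between 0.069 and 0.075 m))).
It fails at once if the plate is lifted from the tray by more than 8 mm (z of plate in the frame of shaker above 0.08 m).
It fails at once if a bystander (tip box, pipette, petri dish, stain bottle, tubes) is moved by more than 25 mm (distance of any of tip_box, pipette, petri, stain_bottle, tube_1, tube_2 from where it was at the start of the episode above 0.025 m).
It also fails if it takes over 48 s, if anything falls off the work surface, if the arm or the gripper's body presses on something with over 40 N, if the wrist force passes 120 N, or if a joint passes its speed limit or range.

### The arm

A 6-joint arm with a two-finger parallel gripper is mounted at the origin on a cart in front of the work surface, level with it; the furniture and walls round the work are solid. World frame = base frame: x ahead of the robot, y to its left, z up, the work surface at z = 0. Lengths are in m, angles in rad, forces in N, time in s.
With the tool pointing down it reaches from about 0.3 to 0.875 m from the base axis. Payload 6.4 kg.
Tool frame: the origin (TCP) lies midway between the tips of the shut fingers; the grasp point (between the pads) lies 19 mm behind it; z points along the fingers, y is the direction in which the jaws open and shut (so a half turn about z gives the same grasp; the last joint's range is limited). The gripper opens to 85 mm and grips with 20 to 120 N. Pads are 22 mm wide; open, the fingers measure 114 mm over their backs; the gripper's body (76 mm by 85 mm) begins 54 mm behind the grasp point. The pads swing forward as they close: fully open they stand 13 mm farther back than shut.
Start: joints at [-1.395, 0.181, 1.607, -0, 1.354, -0.206], TCP at [0.214, -0.534, 0.231] pointing down, gripper open.
Joint ranges: [-2.99, 2.99], [-0.89, 2.07], [0.3, 2.58], [-1.14, 4.28], [0, 2.63], [-3.12, 3.12]. Speed limits (rad/s): [2.57, 2.57, 3.01, 3.14, 3.14, 3.14].

### API

Orientations are given as a unit quaternion [w, x, y, z].
In Python, from bench import ctrl gives the robot as it stands. The module is installed in compiled form; this text tells all that it offers.
- The arm moves only by the tool arm_command, never from a script. Its argument "plan" is one flat list of numbers, 4 for each row, row after row: the shift along the tool's x, y, z in mm, then the turn about the tool's z in rad. A call has 1 to 20 rows; each row shifts and turns the commanded pose from where the row before left it, along the tool's axes as they then stand; what a row does not reach is not made up. A row lasts 1/10 s, in which the tool goes at most 50 mm and 8.59 degrees, less where a joint would pass 70% of its speed; a pose out of reach is approached as far as the arm can. A call is refused whole if a number of a shift passes 50 or a number of a turn 0.15, either way. A call with a gripper value outside its range is refused whole. "grip" is the opening, from 0 (shut) to 1 (fully open), set as the call begins (left out, the last holds). The fingers move at their own pace and stop on an object; the grip force is fixed at half the most. Time passes only in rows, so rows that do not move let the fingers close. It gives the time, the measured TCP pose, the force and the opening at its end, in the units of the state.
- ctrl.get_obs(): the state, without advancing time (a new reading comes with each control period).
- ctrl.camera(name): name is "scene" or "top" or "wrist"; returns a dict with "color" (384x512x3 uint8, red, green, blue), "camera_matrix" (3x3 intrinsics, pixels), "k1" (the pictures are not rectified: a ray, as slopes to the right and down, at radius r is drawn at 1 + k1 r^2 times it, then the intrinsics apply), "eye" and "attitude" of the camera in the world; the wrist camera has in their place "T_tool_cam" (4x4, takes a point from camera to tool coordinates, whose origin is the TCP and whose axes are the flange's). Camera axes: x right, y up, looking along -z (the intrinsics and any distortion apply to the point x, -y, -z); pixel columns grow to the right and rows downward; lengths in m; the calibration is good to about 2 mm. A picture is of the moment at which its call begins: read the wrist's pose just before it. There is no depth.
- ctrl.hand_in(): hands the job in, once; it reports no verdict.
The state is a dict: "time_s": time; "q": joint angles; "dq": joint speeds; "joint_efforts": joint torques, N m; "eef_pos": TCP position; "eef_rot": TCP orientation; "wrist_force": force on the tool from outside, world axes, zero at the start; "torque": the same for the moment, N m; "opening": opening from 0.0 (shut) to 1.0 (fully open).
Only numpy, scipy, OpenCV 4.12 (cv2) and the standard library are available. Lean on these libraries where they do the work, as an engineer would, in place of code of your own. Each camera call takes 0.05 s, during which the arm holds its last target. There are 200 camera calls.

## Working session

There is one attempt and no reset: what is moved stays moved. The work goes in short steps, Python scripts to look and compute and a tool call to move; the robot and the scene stay as the last step left them, time stands still between calls to the robot, and variables do not carry over. Pictures are saved under pics/ and viewed, about 8 in all and at most 12, crops included, and the job is handed in when it is done.

Besides the shell and the picture viewer there is one more tool, called after ">>>" by a JSON object that holds its "method" and its "body". arm_command: Moves the arm, as the interface text tells. Its arguments: {"type":"object","properties":{"plan":{"type":"array","items":{"type":"number"}},"grip":{"type":"number"}},"required":["plan"]}

```bash
mkdir -p pics; cat > h.py <<'E'
import numpy as np, cv2
from bench import ctrl
from scipy.spatial.transform import Rotation as R
def rot(q): q=np.array(q,float); return R.from_quat([q[1],q[2],q[3],q[0]]).as_matrix() if q.shape==(4,) else q
def cam(n):
    o=ctrl.get_obs(); c=ctrl.camera(n)
    if n=="wrist":
        T=np.eye(4);T[:3,:3]=rot(o["eef_rot"]);T[:3,3]=o["eef_pos"];T=T@np.array(c["T_tool_cam"]);c["E"],c["A"]=T[:3,3],T[:3,:3]
    else: c["E"],c["A"]=np.array(c["eye"]),rot(c["attitude"])
    return c
def proj(c,P):
    p=(np.atleast_2d(P)-c["E"])@c["A"]; s=np.c_[p[:,0],-p[:,1]]/(-p[:,2:3])
    s=s*(1+c["k1"]*(s**2).sum(1,keepdims=True)); K=np.array(c["camera_matrix"]); return s@K[:2,:2].T+K[:2,2]
def onz(c,uv,z):
    K=np.array(c["camera_matrix"]); d=(np.atleast_2d(uv)-K[:2,2])/[K[0,0],K[1,1]]; s=d.copy()
    for _ in range(20): s=d/(1+c["k1"]*(s**2).sum(1,keepdims=True))
    r=np.c_[s[:,0],-s[:,1],-np.ones(len(s))]@c["A"].T
    return c["E"]+r*((z-c["E"][2])/r[:,2])[:,None]
def save(c,f,crop=None,k=1):
    im=c["color"][...,::-1]
    if crop: im=im[crop[1]:crop[3],crop[0]:crop[2]]
    cv2.imwrite("pics/"+f,cv2.resize(im,None,fx=k,fy=k,interpolation=cv2.INTER_CUBIC))
E
python3 - <<'E'
from h import *
import pickle
o=ctrl.get_obs();print(o)
d={n:cam(n) for n in("scene","top")};pickle.dump(d,open("d.pkl","wb"))
for n in d: save(d[n],n+".png",None,1.5);print(n,d[n]["E"],d[n]["A"].round(3),d[n]["camera_matrix"],d[n]["k1"])
E
```

```text
{'time_s': 0.0, 'q': array([-1.39531356e+00,  1.81531454e-01,  1.60800388e+00,  7.33705618e-06,
        1.35381234e+00, -2.06287148e-01]), 'dq': array([-1.22110364e-03,  5.63963343e-04,  1.66337703e-04,  4.81245351e-04,
       -9.49506696e-05, -8.72965742e-04]), 'joint_efforts': array([-3.54855647e-04, -4.44869435e+01, -3.51337874e+01, -4.34445365e-04,
        9.11877461e-03,  1.30589956e-05]), 'eef_pos': array([ 0.21415065, -0.53303727,  0.23039155]), 'eef_rot': array([-8.77351204e-04,  9.81836491e-01,  1.89727003e-01,  1.70964338e-05]), 'wrist_force': array([ 0.13719677, -0.07355919, -0.13729888]), 'torque': array([-0.03209842, -0.02222512, -0.02052053]), 'opening': 0.9970511460023799}
scene [-0.28577258 -0.88776263  1.11166571] [[ 0.741  0.435 -0.512]
 [-0.671  0.465 -0.577]
 [-0.013  0.772  0.636]] [[441.80740359   0.         254.69994705]
 [  0.         441.80740359 187.28899031]
 [  0.           0.           1.        ]] -0.07406381961141996
top [0.477075   0.0464713  1.41740036] [[-0.016  0.999 -0.042]
 [-1.    -0.016 -0.008]
 [-0.009  0.041  0.999]] [[422.42949399   0.         266.20968857]
 [  0.         422.42949399 194.51973341]
 [  0.           0.           1.        ]] -0.01207742377453883
```

View pics/top.png

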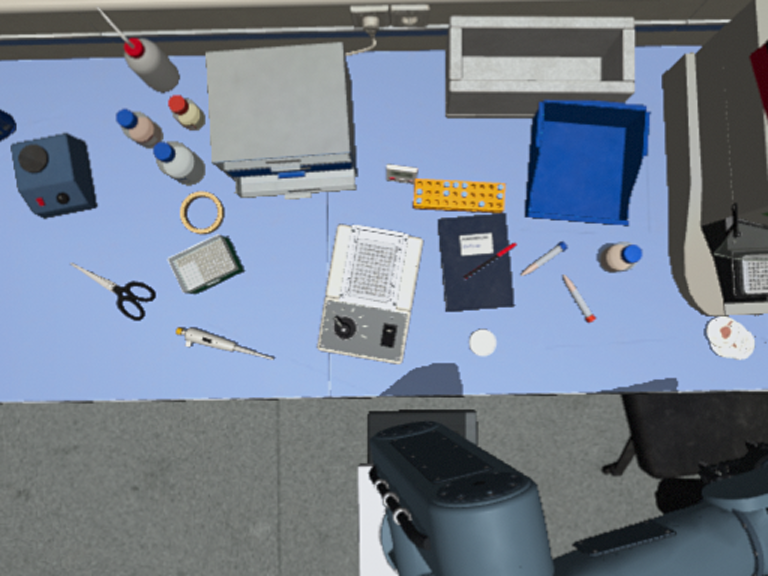

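View pics/scene.png

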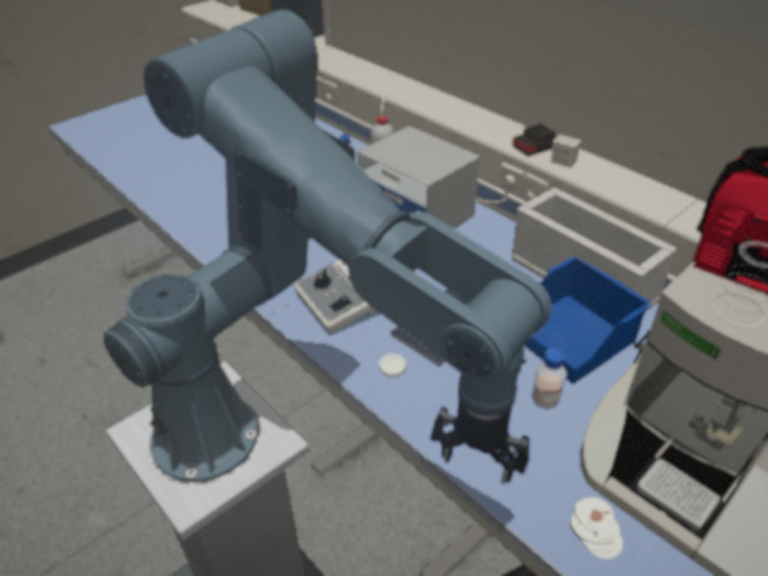

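The top view shows the shaker at about (370,292) in the 1.5x picture: panel to the robot, dial at (344,327), rocker at (389,335). The pipette, petri dish and tubes are well clear of it. The arm hides most of it in the scene view. Next I'll zoom in on the top view.

```bash
python3 - <<'E'
from h import *
import pickle
d=pickle.load(open("d.pkl","rb"));save(d["top"],"c1.png",(204,142,292,250),5.5)
E
```

```text
(no output)
```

View pics/c1.png

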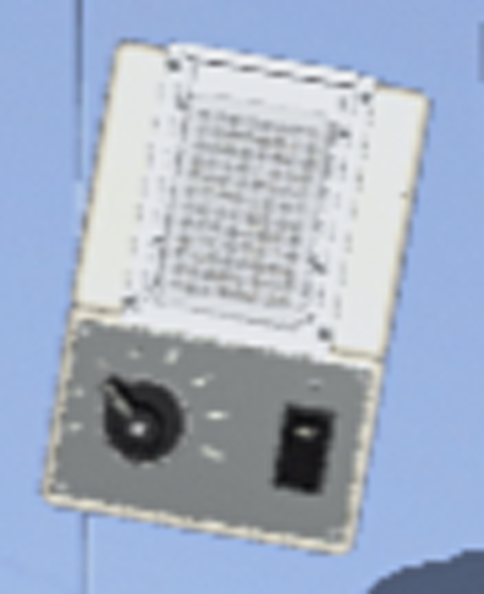

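The crop shows the shaker's top corners at (120,42), (430,95), (345,552) and (42,500). The hub is at (140,427) and the pointer end at (108,382), which puts the pointer near setting 2. Now I'll fit the pose.

```bash
cat >> h.py <<'E'
def S2W(p,P): # p=(x,y,yaw)
    c,s=np.cos(p[2]),np.sin(p[2]); P=np.atleast_2d(P).astype(float); return P@np.array([[c,s,0],[-s,c,0],[0,0,1]])+[p[0],p[1],0]
def panel(a,r,h): # dial frame: angle deg, radius, height in m -> shaker frame
    t=np.deg2rad(10); X=np.array([np.cos(t),0,np.sin(t)]);Z=np.array([-np.sin(t),0,np.cos(t)]);a=np.deg2rad(a)
    return np.array([-.08,.04,.048])+r*np.cos(a)*X+r*np.sin(a)*np.array([0,1,0])+h*Z
E
python3 - <<'E'
from h import *
import pickle
from scipy.optimize import least_squares
c=pickle.load(open("d.pkl","rb"))["top"]
uv=np.array([[120,42],[430,95],[345,552],[42,500]])/5.5+[204,142]
P=np.array([[.139,.095,.084],[.139,-.095,.084],[-.141,-.095,.037],[-.141,.095,.037]])
r=least_squares(lambda p:(proj(c,S2W(p,P))-uv).ravel(),[.4,.05,-.15]);p=r.x;print(p,r.fun.round(2))
for n,q in dict(dial=panel(0,0,.024),c=[-.02,0,.058],stop=[.132,0,.072],front=[-.016,0,.086],rock=[-.066,-.056,.06]).items(): print(n,S2W(p,q),(proj(c,S2W(p,q))-[204,142])*5.5)
for a in (105,75,45): print((proj(c,S2W(p,panel(a,.0335,.024)))-[204,142])*5.5)
print(rot(ctrl.get_obs()["eef_rot"]).round(3)); w=ctrl.camera("wrist"); print(np.round(w["T_tool_cam"],3),w["camera_matrix"])
E
```

```text
[ 0.52872365  0.12122736 -0.19617897] [-1.19 -1.95  1.32 -0.99  1.02  2.03 -1.17  0.95]
dial [[0.45396747 0.1768663  0.07163539]] [[138.45000075 428.61688798]]
c [[0.50910728 0.12512582 0.058     ]] [[227.82313711 332.47740353]]
stop [[0.6581917  0.09549752 0.072     ]] [[273.76176416  75.01992742]]
front [[0.51303055 0.12434613 0.086     ]] [[226.24782484 324.51096768]]
rock [[0.45307394 0.07916644 0.06      ]] [[307.68420736 427.15261011]]
[[ 81.18032164 433.03963123]]
[[ 85.96546212 404.0643022 ]]
[[104.85995515 381.58241742]]
[[ 0.928  0.373 -0.   ]
 [ 0.373 -0.928  0.002]
 [ 0.    -0.002 -1.   ]]
[[-0.     0.957  0.29   0.074]
 [ 1.     0.001 -0.     0.   ]
 [-0.     0.29  -0.957 -0.141]
 [ 0.     0.     0.     1.   ]] [[337.27820665   0.         261.23005739]
 [  0.         337.27820665 190.90059397]
 [  0.           0.           1.        ]]
```

>>> {"method": "arm_command", "body": {"plan": [24,-25,-5,0,24,-25,-5,0,24,-25,-5,0,24,-25,-5,0,24,-25,-5,0,24,-25,-5,0,24,-25,-5,0,24,-25,-5,0,24,-25,-5,0,24,-25,-5,0,24,-25,-5,0,24,-25,-5,0,24,-25,-5,0,24,-25,-5,0,24,-25,-5,0,24,-25,0,0,24,-25,0,0,24,-25,0,0,24,-25,0,0,24,-25,0,0], "grip": 0}}

```text
time_s: 2.15
eef_pos: [0.4736, 0.1108, 0.3061]
eef_rot: [0.0, 0.982, 0.19, -0.0]
wrist_force: [1.0, -0.4, -0.3]
opening: 0.004
```

>>> {"method": "arm_command", "body": {"plan": [0,0,0,0.14,0,0,0,0.14,0,0,0,0.14,0,0,0,0.14,0,0,0,0,0,0,0,0]}}

```text
time_s: 2.75
eef_pos: [0.4733, 0.1092, 0.3061]
eef_rot: [-0.0, 0.996, -0.087, -0.0]
wrist_force: [0.2, 0.1, 0.6]
opening: -0.004
```

```bash
python3 - <<'E'
from h import *
import pickle
o=ctrl.get_obs();print(o["time_s"],o["eef_pos"],o["q"],rot(o["eef_rot"]).round(3),o["wrist_force"],o["opening"])
d=cam("wrist");pickle.dump(d,open("w1.pkl","wb"));save(d,"w1.png",None,1.5)
E
```

```text
2.75 [0.47328274 0.10924011 0.30610723] [-1.81521822e-02 -7.99148052e-02  1.72844234e+00  4.01334437e-05
  1.49339054e+00  1.72706412e+00] [[ 0.985 -0.174 -0.   ]
 [-0.174 -0.985  0.   ]
 [-0.     0.    -1.   ]] [0.19522304 0.0649998  0.59713511] -0.004288120231072521
```

View pics/w1.png

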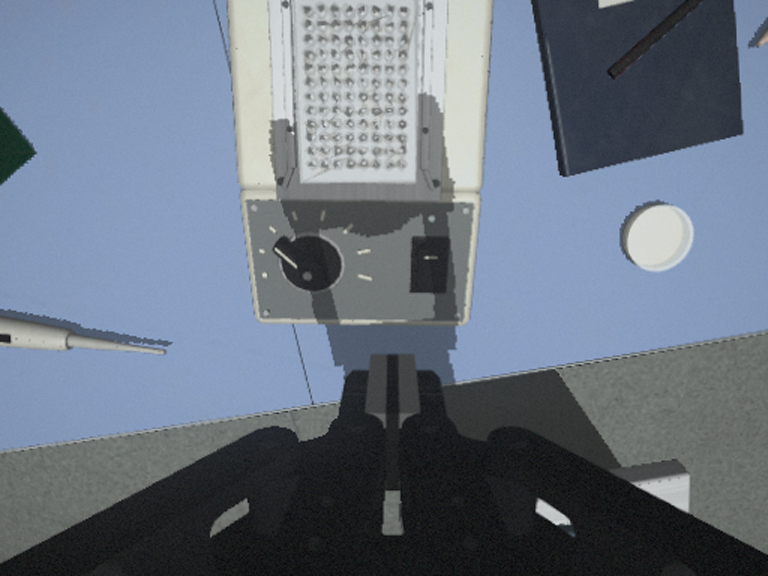

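The panel is sharp here: dial hub at (310,262), pointer end at about (276,243), rocker centre at (430,264). The dot is at (264,276) and the setting-5 bar at (348,230). I'll fit the pose on the scale marks and panel edges.

```bash
python3 - <<'E'
from h import *
import pickle
from scipy.optimize import least_squares
c=pickle.load(open("w1.pkl","rb")); im=c["color"].astype(int)
# white mark centroids near predicted places
g=im.min(2); k=1.5
m=[(264,276),(266,252),(272,230),(295,216),(322,215),(348,230),(363,252),(364,277)]
uv=[]
for u,v in m:
    u,v=u/k,v/k; x0,y0=int(u-6),int(v-6); w=g[y0:y0+13,x0:x0+13].astype(float); w=np.clip(w-np.median(w)-35,0,None)
    yy,xx=np.mgrid[y0:y0+13,x0:x0+13]; uv.append([(w*xx).sum()/w.sum(),(w*yy).sum()/w.sum()])
uv=np.array(uv);print((uv*k).round(1).tolist())
P=np.array([panel(105-30*i,.0445,0) for i in range(8)]+[[-.08,-.056,.052]])
UV=np.vstack([uv,[430/k,264.5/k]])
r=least_squares(lambda p:(proj(c,S2W(p,P))-UV).ravel(),[.52,.12,-.17],loss="soft_l1");p=r.x;print(p,np.abs(r.fun).round(2)[:4],(proj(c,S2W(p,P))-UV).round(1).tolist())
np.save("p.npy",p)
for s in (1,1.5,2,2.5): print(s,(k*proj(c,S2W(p,np.array([panel(105-30*s,R_,.024) for R_ in(0,.0335)])))).round(0).tolist())
C=[[-.141,.095,.037],[-.141,-.095,.037],[-.02,.095,.058],[-.02,-.095,.058]];print("corners",(k*proj(c,S2W(p,C))).round(0).tolist())
t=c=pickle.load(open("d.pkl","rb"))["top"];print("top",((proj(t,S2W(p,[[.139,.095,.084],[.139,-.095,.084],[-.141,-.095,.037],[-.141,.095,.037]]))-[204,142])*5.5).round(0).tolist())
E
```

```text
[[264.0, 274.5], [261.0, 250.5], [271.9, 228.9], [287.8, 220.5], [322.0, 215.0], [344.5, 231.1], [363.1, 250.8], [364.1, 276.7]]
[ 0.52896968  0.12607013 -0.1641842 ] [2.   2.45 2.38 1.33] [[-2.0, 2.5], [-2.4, 1.3], [-2.2, 0.1], [3.1, -3.9], [-0.0, -0.5], [2.5, -2.1], [0.5, 0.3], [0.5, 0.2], [-0.1, 0.2]]
1 [[307.0, 278.0], [264.0, 268.0]]
1.5 [[307.0, 278.0], [267.0, 258.0]]
2 [[307.0, 278.0], [273.0, 250.0]]
2.5 [[307.0, 278.0], [282.0, 243.0]]
corners [[255.0, 330.0], [473.0, 328.0], [234.0, 193.0], [482.0, 190.0]]
top [[97.0, 35.0], [422.0, 83.0], [351.0, 559.0], [34.0, 511.0]]
```

```bash
python3 - <<'E'
from h import *
import pickle
c=pickle.load(open("w1.pkl","rb")); save(c,"c2.png",(152,90,332,220),4.4)
E
```

```text
(no output)
```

View pics/c2.png

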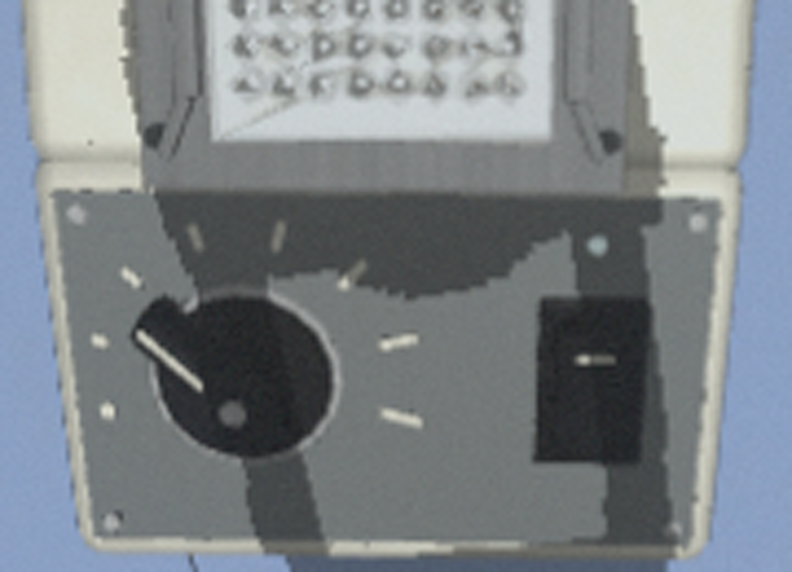

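```bash
python3 - <<'E'
from h import *
import pickle
from scipy.optimize import least_squares
c=pickle.load(open("w1.pkl","rb"));f=lambda a:np.array(a)/4.4+[152,90]
UV=f([(108,411),(100,341),(131,277),(196,237),(278,236),(353,275),(399,342),(402,417),(593,380),(385,190),(232,413)])
def mod(q):
    P=[panel(105-30*i,.0395+.005*i/7,0) for i in range(8)]+[[-.08,-.056,.052],[-.025,0,.072],panel(0,0,q[3])]
    return proj(c,S2W(q[:3],np.array(P)))
r=least_squares(lambda q:(mod(q)-UV).ravel(),[.52,.12,-.17,.024],loss="soft_l1",x_scale=.01);print(r.x,((mod(r.x)-UV)*4.4).round(0).tolist())
p=r.x[:3];np.save("p.npy",p)
for s in (1.5,2,2.5): print(s,((proj(c,S2W(p,np.array([panel(105-30*s,R_,.024) for R_ in(0.0,.0335)])))-[152,90])*4.4).round(0).tolist())
e=onz(c,f([(213,142),(550,142)]),.073);print("plate front low (shaker x,y)",((e-[p[0],p[1],0])[:,:2]@np.array([[np.cos(p[2]),-np.sin(p[2])],[np.sin(p[2]),np.cos(p[2])]])).round(4))
t=pickle.load(open("d.pkl","rb"))["top"];print("top",((proj(t,S2W(p,[[.139,.095,.084],[.139,-.095,.084],[-.141,-.095,.037],[-.141,.095,.037]]))-[204,142])*5.5).round(0).tolist())
E
```

```text
[ 0.52901682  0.12422414 -0.18546453  0.02343436] [[4.0, -2.0], [2.0, -0.0], [1.0, 1.0], [0.0, 1.0], [-0.0, 0.0], [-1.0, -1.0], [-2.0, -2.0], [-1.0, -1.0], [-1.0, 4.0], [-2.0, -0.0], [1.0, 0.0]]
1.5 [[233.0, 414.0], [116.0, 355.0]]
2 [[233.0, 414.0], [134.0, 330.0]]
2.5 [[233.0, 414.0], [160.0, 311.0]]
plate front low (shaker x,y) [[-0.0134  0.0421]
 [-0.0126 -0.0418]]
top [[105.0, 32.0], [430.0, 87.0], [348.0, 561.0], [33.0, 507.0]]
```

The fit is good: residuals are under 1 px, the pointer sits squarely in setting 2, and the plate front is at x = -13 mm. The next move goes down in front of the plate.

>>> {"method": "arm_command", "body": {"plan": [12,-25,0,0.01,0,0,40,0,0,0,45,0,0,0,45,0,0,0,45,0,0,0,30,0,0,0,20,0,0,0,0,0,0,0,0,0]}}

```text
time_s: 3.7
eef_pos: [0.4898, 0.1317, 0.0816]
eef_rot: [-0.0, 0.996, -0.093, -0.0]
wrist_force: [0.5, -0.4, 0.0]
opening: 0.004
```

```bash
cat >> h.py <<'E'
def W2S(P): 
    p=np.load("p.npy");c,s=np.cos(p[2]),np.sin(p[2]); return (np.atleast_2d(P)-[p[0],p[1],0])@np.array([[c,-s,0],[s,c,0],[0,0,1]])
E
python3 - <<'E'
from h import *
o=ctrl.get_obs();print(o["time_s"],W2S(o["eef_pos"])*1e3,o["wrist_force"])
c=cam("wrist");save(c,"w2.png",None,1.5)
E
```

```text
3.7 [[-39.88486041   0.13139554  81.63244045]] [ 0.50060996 -0.44202353  0.03157837]
```

View pics/w2.png

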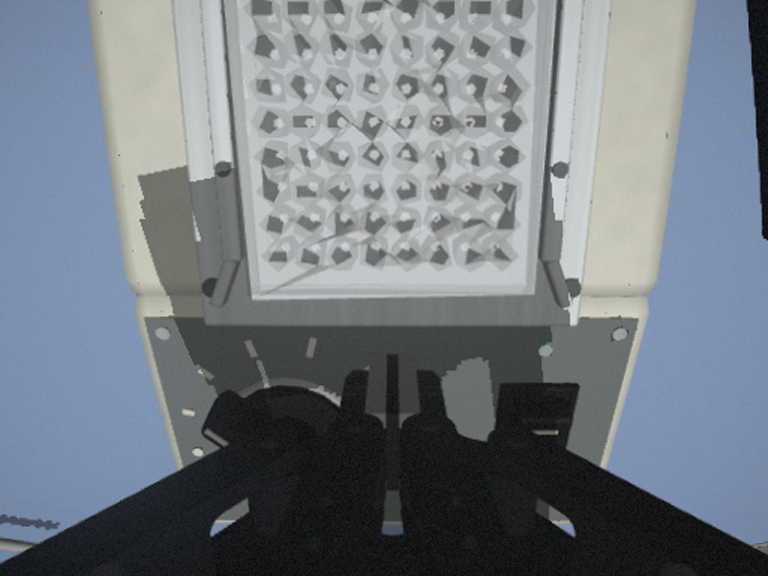

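The finger is centred in front of the plate: tip at (392,355), plate edge at row 295. Next it pushes the plate.

>>> {"method": "arm_command", "body": {"plan": [5,0,2,0,5,0,0,0,4,0,0,0,3,0,0,0,3,0,0,0,2,0,0,0,2,0,0,0,2,0,0,0,2,0,0,0,1,0,0,0,1,0,0,0,1,0,0,0,0,0,0,0]}}

```text
time_s: 5.05
eef_pos: [0.5203, 0.1259, 0.0793]
eef_rot: [-0.0, 0.996, -0.094, 0.0]
wrist_force: [0.6, 0.7, -0.3]
opening: 0.001
```

>>> {"method": "arm_command", "body": {"plan": [1,0,0,0,1,0,0,0,0,0,0,0,0,0,0,0]}}

```text
time_s: 5.45
eef_pos: [0.5221, 0.1256, 0.0793]
eef_rot: [-0.0, 0.996, -0.094, 0.0]
wrist_force: [1.2, -0.8, 0.6]
opening: -0.004
```

>>> {"method": "arm_command", "body": {"plan": [1,0,0,0,1,0,0,0,0,0,0,0,0,0,0,0]}}

```text
time_s: 5.85
eef_pos: [0.5224, 0.1255, 0.0789]
eef_rot: [0.0, 0.996, -0.094, -0.002]
wrist_force: [-6.6, -0.1, 3.9]
opening: -0.002
```

The plate stopped: contact force is -6.6 N and the tip is where home should be. Next I retreat, rise and go above the left of the dial.

>>> {"method": "arm_command", "body": {"plan": [-5,0,0,0,-20,0,-5,0,0,0,-40,0,0,0,-40,0,-40,-40,0,0,-5,-46,0,0,0,0,0,0,0,0,0,0]}}

```text
time_s: 6.65
eef_pos: [0.4749, 0.2181, 0.1644]
eef_rot: [0.0, 0.996, -0.093, 0.0]
wrist_force: [-0.4, -0.4, 0.9]
opening: -0.001
```

```bash
python3 - <<'E'
from h import *
import pickle
o=ctrl.get_obs();print(o["time_s"],W2S(o["eef_pos"])*1e3,o["wrist_force"])
c=cam("wrist");save(c,"w3.png",None,1.5);pickle.dump(c,open("w3.pkl","wb"))
p=np.load("p.npy")
print("TCP px",proj(c,o["eef_pos"])*1.5, "plate front home px",proj(c,S2W(p,[[.004,.04,.073],[.004,-.04,.073]]))*1.5)
E
```

```text
6.65 [[-70.48383011  82.29425015 164.39010695]] [-0.35725564 -0.43205551  0.85274495]
TCP px [[392.15178171 383.4445512 ]] plate front home px [[487.46424148 133.49864741]
 [664.70238103 135.33098261]]
```

View pics/w3.png

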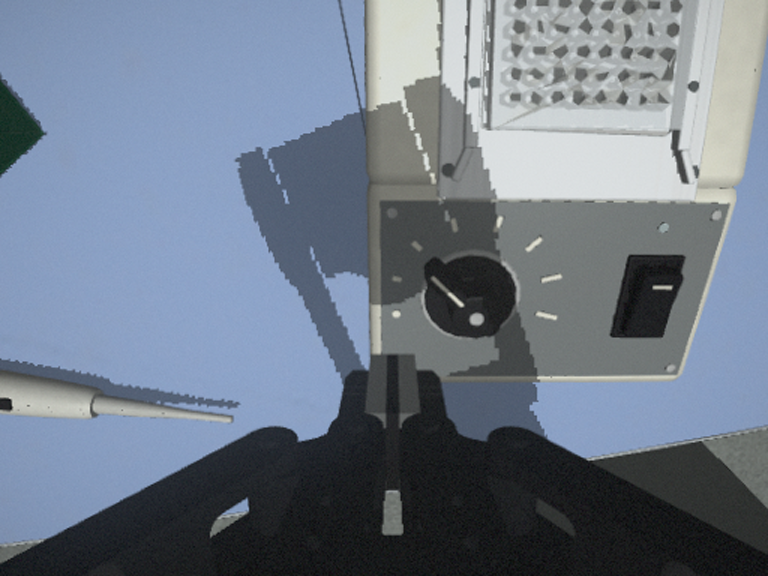

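The plate front is at row 131, against a predicted home of about 134, so the plate is home. The pointer is still at 2 and the fingertip is about 13 mm wide by 22 mm. Next it goes down on the left side of the pointer.

>>> {"method": "arm_command", "body": {"plan": [-7.5,2,20,0,0,0,35,0,0,0,30,0,0,0,15,0,0,0,5,0,0,0,0,0]}}

```text
time_s: 7.3
eef_pos: [0.4672, 0.2157, 0.0587]
eef_rot: [0.0, 0.996, -0.095, -0.001]
wrist_force: [-0.2, 0.3, 0.5]
opening: -0.001
```

>>> {"method": "arm_command", "body": {"plan": [0,3,0,0,0,2,0,0,0,2,0,0,0,0,0,0]}}

```text
time_s: 7.7
eef_pos: [0.4667, 0.2106, 0.0604]
eef_rot: [-0.001, 0.996, -0.094, 0.001]
wrist_force: [-0.1, 4.8, 0.9]
opening: -0.002
```

>>> {"method": "arm_command", "body": {"plan": [0,2,0,0,0,1,0,0,0,0,0,0]}}

```text
time_s: 8.0
eef_pos: [0.4662, 0.2089, 0.0604]
eef_rot: [-0.002, 0.996, -0.094, 0.001]
wrist_force: [-0.6, 10.0, 0.4]
opening: -0.001
```

>>> {"method": "arm_command", "body": {"plan": [1.5,1,0,0,1.5,1,0,0,0,0,0,0]}}

```text
time_s: 8.3
eef_pos: [0.469, 0.205, 0.0604]
eef_rot: [-0.001, 0.996, -0.094, 0.001]
wrist_force: [0.3, 1.2, -0.6]
opening: 0.001
```

>>> {"method": "arm_command", "body": {"plan": [1.5,1,0,0,1.5,1,0,0,0,0,0,0]}}

```text
time_s: 8.6
eef_pos: [0.4707, 0.2014, 0.0593]
eef_rot: [0.0, 0.996, -0.094, -0.0]
wrist_force: [1.3, 0.0, 0.1]
opening: 0.004
```

>>> {"method": "arm_command", "body": {"plan": [1,1,0,0,1,1,0,0,0,0,0,0]}}

```text
time_s: 8.9
eef_pos: [0.4716, 0.2001, 0.0591]
eef_rot: [-0.001, 0.996, -0.094, -0.001]
wrist_force: [-2.3, 4.1, 1.5]
opening: -0.001
```

The first click went to setting 3. The finger half-width is about 11.5 mm, so I move outward along the pointer to clear the hub for the next click.

>>> {"method": "arm_command", "body": {"plan": [0,-5,0,0,7,0,-2,0,6.5,0,-1,0,0,2,0,0,0,1,0,0,0,0,0,0]}}

```text
time_s: 9.5
eef_pos: [0.4877, 0.1994, 0.0631]
eef_rot: [-0.001, 0.996, -0.094, 0.002]
wrist_force: [5.0, 3.6, -0.2]
opening: 0.002
```

>>> {"method": "arm_command", "body": {"plan": [0,2,0,0,0,2,0,0,0,0,0,0]}}

```text
time_s: 9.8
eef_pos: [0.4866, 0.1954, 0.0632]
eef_rot: [-0.001, 0.996, -0.094, 0.002]
wrist_force: [1.7, 2.3, 0.5]
opening: 0.002
```

>>> {"method": "arm_command", "body": {"plan": [0,1.5,0,0,0,1.5,0,0,0,0,0,0]}}

```text
time_s: 10.1
eef_pos: [0.4836, 0.1915, 0.0619]
eef_rot: [0.001, 0.996, -0.094, -0.001]
wrist_force: [0.1, 0.2, 0.2]
opening: 0.001
```

>>> {"method": "arm_command", "body": {"plan": [0,1.5,0,0,0,1.5,0,0,0,0,0,0]}}

```text
time_s: 10.4
eef_pos: [0.4834, 0.1888, 0.0619]
eef_rot: [0.0, 0.996, -0.094, -0.001]
wrist_force: [-0.2, -0.5, 0.6]
opening: 0.0
```

>>> {"method": "arm_command", "body": {"plan": [0,-3,-10,0,0,-5,-40,0,0,0,-40,0,0,0,0,0,0,0,0,0]}}

```text
time_s: 10.9
eef_pos: [0.4864, 0.1974, 0.1541]
eef_rot: [-0.0, 0.996, -0.094, 0.002]
wrist_force: [0.2, -0.4, -0.5]
opening: 0.005
```

```bash
cat > look.py <<'E'
from h import *
import sys
o=ctrl.get_obs();print(o["time_s"],W2S(o["eef_pos"])*1e3,o["wrist_force"])
c=cam("wrist");p=np.load("p.npy")
q=proj(c,S2W(p,panel(0,0,.024)))[0];x0,y0=int(max(0,min(q[0]-70,372))),int(max(0,min(q[1]-60,274)))
save(c,sys.argv[1],(x0,y0,x0+140,y0+110),5)
for s in range(8): print(s,((proj(c,S2W(p,np.array([panel(105-30*s,R_,.024) for R_ in(0.0,.0335)])))-[x0,y0])*5).round(0).tolist())
E
python3 look.py w4.png
```

```text
10.9 [[-55.41734884  64.0493422  154.0735464 ]] [ 0.24030131 -0.39879939 -0.5085092 ]
0 [[354.0, 304.0], [132.0, 353.0]]
1 [[354.0, 304.0], [129.0, 254.0]]
2 [[354.0, 304.0], [190.0, 162.0]]
3 [[354.0, 304.0], [300.0, 107.0]]
4 [[354.0, 304.0], [428.0, 106.0]]
5 [[354.0, 304.0], [532.0, 161.0]]
6 [[354.0, 304.0], [583.0, 252.0]]
7 [[354.0, 304.0], [571.0, 352.0]]
```

View pics/w4.png

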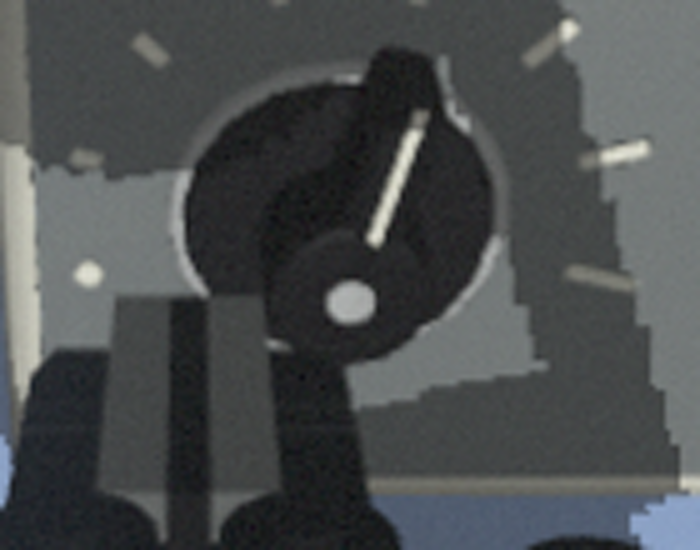

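The pointer line ends at (421,113), and setting 4 is predicted at (428,106), so the selector is cleanly at 4. One click remains, done with a controlled push.

>>> {"method": "arm_command", "body": {"plan": [6,4,30,0,0,0,35,0,0,0,20,0,0,0,5,0,0,3,0,0,0,3,0,0,0,0,0,0]}}

```text
time_s: 11.65
eef_pos: [0.4904, 0.1858, 0.0635]
eef_rot: [-0.0, 0.996, -0.094, 0.001]
wrist_force: [0.6, -0.6, 0.7]
opening: -0.002
```

>>> {"method": "arm_command", "body": {"plan": [0,2,0,0,0,2,0,0,0,0,0,0]}}

```text
time_s: 11.95
eef_pos: [0.4895, 0.1827, 0.0632]
eef_rot: [-0.001, 0.996, -0.094, 0.001]
wrist_force: [1.9, 4.7, 2.4]
opening: 0.001
```

>>> {"method": "arm_command", "body": {"plan": [0,2,0,0,0,1,0,0,0,0,0,0]}}

```text
time_s: 12.25
eef_pos: [0.4887, 0.1796, 0.0629]
eef_rot: [-0.0, 0.996, -0.094, 0.001]
wrist_force: [-0.2, 3.3, 2.0]
opening: -0.001
```

>>> {"method": "arm_command", "body": {"plan": [0,1,0,0,0,1,0,0,0,0,0,0]}}

```text
time_s: 12.55
eef_pos: [0.4876, 0.1768, 0.0622]
eef_rot: [0.0, 0.996, -0.094, -0.0]
wrist_force: [-0.2, 1.0, -0.3]
opening: 0.003
```

>>> {"method": "arm_command", "body": {"plan": [0,1,0,0,0,1,0,0,0,0,0,0]}}

```text
time_s: 12.85
eef_pos: [0.4869, 0.1747, 0.0619]
eef_rot: [0.0, 0.996, -0.094, -0.001]
wrist_force: [-0.6, -0.1, -0.2]
opening: -0.003
```

>>> {"method": "arm_command", "body": {"plan": [0,-5,-5,0,0,-3,-40,0,0,0,-45,0,-10,45,0,0,-6,45,0,0,0,16,0,0,0,0,0,0,0,0,0,0]}}

```text
time_s: 13.65
eef_pos: [0.4536, 0.0821, 0.1527]
eef_rot: [-0.0, 0.996, -0.095, 0.0]
wrist_force: [-0.5, 0.3, -0.0]
opening: 0.0
```

```bash
python3 - <<'E'
from h import *
o=ctrl.get_obs();print(o["time_s"],W2S(o["eef_pos"])*1e3)
c=cam("wrist");p=np.load("p.npy");save(c,"w5.png",None,1.5)
f=lambda P:(proj(c,S2W(p,np.array(P)))*1.5).round(0).tolist()
for s in(4,5,6): print(s,f([panel(105-30*s,R_,.024) for R_ in(0,.0335)]))
print("plate",f([[.004,.04,.073],[.004,-.04,.073]]),"rocker",f([[-.066,-.056,.06],[-.08,-.056,.055]]))
E
```

```text
13.65 [[-66.30897037 -55.28934658 152.68659881]]
4 [[193.0, 337.0], [198.0, 276.0]]
5 [[193.0, 337.0], [234.0, 293.0]]
6 [[193.0, 337.0], [257.0, 321.0]]
plate [[168.0, 146.0], [355.0, 144.0]] rocker [[394.0, 293.0], [394.0, 316.0]]
```

View pics/w5.png

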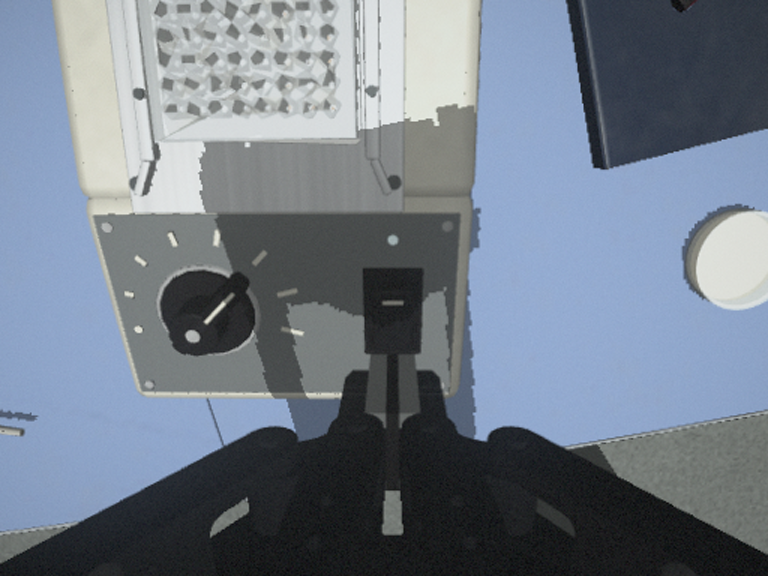

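The pointer appears near 5 and the plate is home (front at row 140, predicted 145). I'll measure the line's angle numerically.

```bash
python3 - <<'E'
from h import *
c=cam("wrist");p=np.load("p.npy");g=c["color"].min(2)
x0,y0,x1,y1=134,180,160,219
n,l,st,ce=cv2.connectedComponentsWithStats((g[y0:y1,x0:x1]>110).astype(np.uint8))
print(st[1:].tolist())
i=1+np.argmax(st[1:,4]);ys,xs=np.nonzero(l==i);uv=np.c_[xs+x0,ys+y0]
# intersect with the plane 24 mm above the panel (shaker frame)
a=W2S(onz(c,uv,.0)); b=W2S(onz(c,uv,.1)); O=panel(0,0,.024); X=panel(0,1,0)-panel(0,0,0);Z=panel(0,0,1)-panel(0,0,0)
t=((O-a)@Z)/((b-a)@Z);Q=a+(b-a)*t[:,None]-O;q=np.c_[Q@X,Q[:,1]]
v=np.linalg.svd(q-q.mean(0))[2][0];print("mean",q.mean(0)*1e3,"line angle",np.degrees(np.arctan2(v[1],v[0])),"centre angle",np.degrees(np.arctan2(*q.mean(0)[::-1])), "extent",q.min(0)*1e3,q.max(0)*1e3)
E
```

```text
[[5, 0, 15, 5, 35], [2, 16, 20, 20, 70]]
mean [ 14.79030977 -13.95741488] line angle 135.20988552506986 centre angle -43.34045941850423 extent [  7.86833121 -22.34186334] [22.92627663 -6.74896807]
```

The line angle is -44.8°, so setting 5 is confirmed. Now I press the rocker's far end.

>>> {"method": "arm_command", "body": {"plan": [-1,1,40,0,0,0,30,0,0,0,15,0,0,0,2,0,0,0,2,0,0,0,0,0]}}

```text
time_s: 14.35
eef_pos: [0.4528, 0.0816, 0.0639]
eef_rot: [-0.0, 0.996, -0.094, 0.0]
wrist_force: [0.5, 1.2, 0.3]
opening: 0.001
```

>>> {"method": "arm_command", "body": {"plan": [0,0,1.5,0,0,0,1.5,0,0,0,0,0]}}

```text
time_s: 14.65
eef_pos: [0.4523, 0.0812, 0.0605]
eef_rot: [-0.0, 0.996, -0.094, 0.0]
wrist_force: [-1.2, -0.1, 0.1]
opening: 0.001
```

>>> {"method": "arm_command", "body": {"plan": [0,0,1.5,0,0,0,1.5,0,0,0,0,0]}}

```text
time_s: 14.95
eef_pos: [0.4526, 0.0811, 0.0587]
eef_rot: [0.0, 0.996, -0.094, 0.0]
wrist_force: [-6.0, -0.2, 16.8]
opening: -0.002
```

>>> {"method": "arm_command", "body": {"plan": [0,0,-10,0,0,0,-40,0,0,0,-40,0,0,0,0,0]}}

```text
time_s: 15.35
eef_pos: [0.4562, 0.0809, 0.1529]
eef_rot: [-0.0, 0.996, -0.094, 0.005]
wrist_force: [0.8, -1.4, 0.5]
opening: 0.003
```

```bash
python3 - <<'E'
from h import *
o=ctrl.get_obs();print(o["time_s"],W2S(o["eef_pos"])*1e3,o["wrist_force"])
c=cam("wrist");save(c,"w6.png",(70,80,330,270),3)
E
```

```text
15.35 [[-63.61646888 -55.97649279 152.92366139]] [ 0.77432889 -1.40190972  0.50051813]
```

View pics/w6.png

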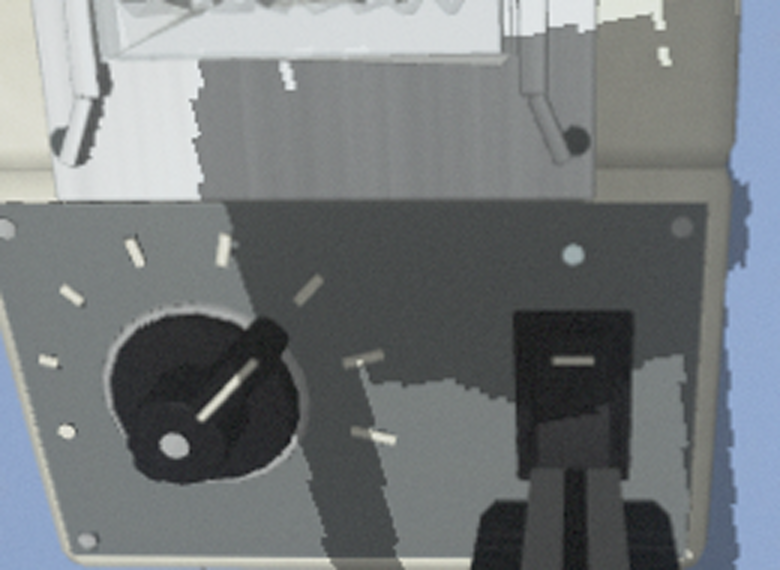

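```bash
python3 - <<'E'
from h import *
c=cam("wrist");p=np.load("p.npy")
o=ctrl.get_obs();W2={};cw={**c}
# same camera at the w5 pose: shift back by the TCP difference
dx=S2W(p,[[-.06631,-.05529,.15269]])-np.array(o["eef_pos"]); c5={**c,"E":c["E"]+dx[0]}
f=lambda c,P:proj(c,S2W(p,P)).round(1).tolist()
piv=np.array([-.08,-.056,.052])
def pt(r,th,h=.004):
    b=np.deg2rad(10)+.18-th; return piv+r*np.array([np.cos(b),0,np.sin(b)])+h*np.array([-np.sin(b),0,np.cos(b)])
for r in(.012,.015,.018): print(r,"off@w5",f(c5,pt(r,0)),"off@now",f(c,pt(r,0)),"on@now",f(c,pt(r,.36)))
z=[-.055,-.056,.053];print("bezel back w5/now",f(c5,z),f(c,z))
E
```

```text
0.012 off@w5 [[262.7, 202.3]] off@now [[261.2, 203.6]] on@now [[261.2, 199.1]]
0.015 off@w5 [[262.7, 199.2]] off@now [[261.2, 200.4]] on@now [[261.2, 195.2]]
0.018 off@w5 [[262.7, 195.9]] off@now [[261.2, 197.1]] on@now [[261.2, 191.2]]
bezel back w5/now [[262.6, 180.1]] [[261.1, 181.0]]
```

The line-to-bezel spacing fell from 23 to 16 px. The model gives about 5 px less for "on", so the rocker looks flipped. I'll back off for a clear view.

>>> {"method": "arm_command", "body": {"plan": [-15,0,-45,0,-20,0,-45,0,-10,0,-10,0,0,0,0,0,0,0,0,0,0,0,0,0]}}

```text
time_s: 16.05
eef_pos: [0.4072, 0.0895, 0.2452]
eef_rot: [0.0, 0.996, -0.094, -0.002]
wrist_force: [1.3, 1.0, -0.3]
opening: 0.001
```

```bash
python3 - <<'E'
from h import *
c=cam("wrist");p=np.load("p.npy");o=ctrl.get_obs();print(o["time_s"],W2S(o["eef_pos"])*1e3,o["wrist_force"])
q=proj(c,S2W(p,[-.06,0,.06]))[0].round().astype(int);x0,y0=max(0,q[0]-90),max(0,q[1]-75)
save(c,"w7.png",(x0,y0,x0+180,y0+135),4.4)
f=lambda P:((proj(c,S2W(p,P))-[x0,y0])*4.4).round(0).tolist()
piv=np.array([-.08,-.056,.052])
def pt(r,th,h=.004):
    b=np.deg2rad(10)+.18-th; return piv+r*np.array([np.cos(b),0,np.sin(b)])+h*np.array([-np.sin(b),0,np.cos(b)])
for th in(0,.36): print(th,"line14,far,near",f(np.array([pt(.014,th),pt(.0205,th),pt(-.0205,th)])))
print("plate front",f([[.004,.04,.073],[.004,-.04,.073]]),"tip5",f([panel(0,0,.024),panel(-45,.0335,.024)]))
E
```

```text
16.1 [[-113.16322032  -56.5753685   245.3447085 ]] [ 0.42611196  0.19307579 -0.51260799]
0 line14,far,near [[657.0, 367.0], [657.0, 339.0], [658.0, 505.0]]
0.36 line14,far,near [[657.0, 354.0], [657.0, 324.0], [658.0, 510.0]]
plate front [[167.0, 4.0], [574.0, -1.0]] tip5 [[207.0, 450.0], [305.0, 339.0]]
```

View pics/w7.png

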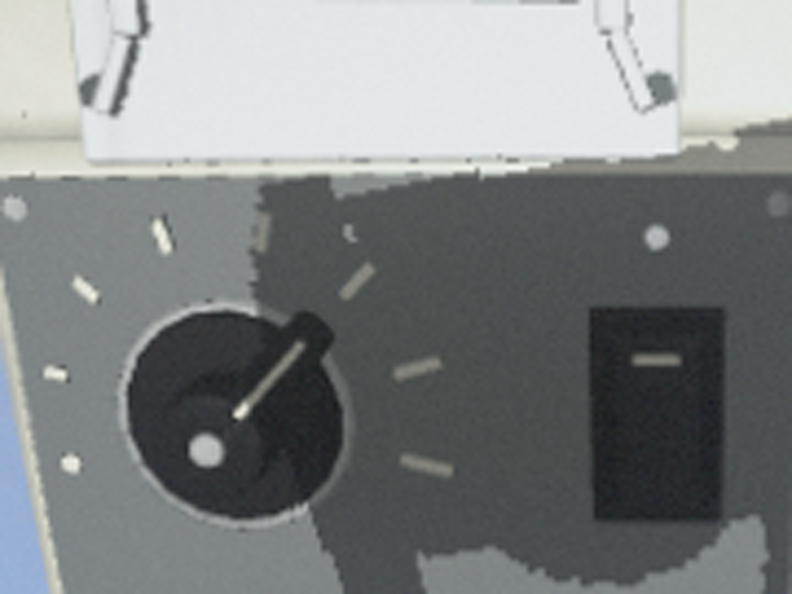

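The pointer is on 5 and the plate front is at the predicted row. The rocker line is at row 359, where "on" predicts about 359 and "off" about 371, using the line offset calibrated from the earlier "off" view. I'm handing in.

```bash
python3 -c "
from bench import ctrl
print(ctrl.hand_in(), ctrl.get_obs()['time_s'])"
```

```text
the job is handed in; nothing more can be done
the job is handed in; nothing more can be done
```

The job is done and handed in at about 16 s of the 48 s allowed. The hand-in reports no verdict, so the results below are from my own last checks.

- **Plate:** I pushed it with the shut fingertip until it met the end stop at 6.6 N. Afterwards its front edge was within about 5 px (1.5x picture) of the predicted home position.
- **Selector:** I turned it from setting 2 to 5, one click at a time. Before the rocker was pressed, the pointer line measured -44.8°, where setting 5 is -45°, and it still looked right in the last picture.
- **Rocker:** I pressed its far end down, with a peak force of about 17 N, well above the 3 N it needs. The white line then sat at row 359; the model puts "on" at about 359 and "off" at about 371. I judged this from the picture only and did not press a second time.
- **Checks that disagreed:**
  - The first pose fit from the top camera was off by a few millimetres, so I replaced it with a wrist-camera fit good to under 1 px.
  - A picture taken just after the rocker press, while the arm was still settling, did not give a clear reading, so I took another from farther back.
- **Other things on the bench:** Every move stayed over the shaker or well above the bench, and I felt no unexpected contact. I did not measure the bystanders again at the end. At hand-in the gripper was well clear of everything.

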